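# Load a profile into a drilling jig against its fence and flip stop

### The arm

A 6-joint arm with a two-finger parallel gripper is mounted at the origin on the work surface. World frame = base frame: x ahead of the robot, y to its left, z up, the work surface at z = 0. Lengths are in m, angles in rad, forces in N, time in s.
With the tool pointing down it reaches from about 0.4 to 0.925 m from the base axis. Payload 3.4 kg.
Tool frame: the origin (TCP) lies midway between the tips of the shut fingers; the grasp point (between the pads) lies 19 mm behind it; z points along the fingers, y is the direction in which the jaws open and shut (so a half turn about z gives the same grasp; the last joint's range is limited). The gripper opens to 85 mm and grips with 20 to 120 N. Pads are 22 mm wide; open, the fingers measure 114 mm over their backs; the gripper's body (76 mm by 85 mm) begins 54 mm behind the grasp point. The pads swing forward as they close: fully open they stand 13 mm farther back than shut.
Start: joints at [-1.238, 0.307, 1.506, -0, 1.328, -0.073], TCP at [0.227, -0.528, 0.231] pointing down, gripper open.
Joint ranges: [-3.12, 3.12], [-1.05, 2.28], [0.14, 2.33], [-1.42, 4.57], [0.1, 2.73], [-2.68, 2.68]. Speed limits (rad/s): [2.57, 2.57, 3.14, 3.14, 3.14, 3.14].

### API

Orientations are given as a unit quaternion [x, y, z, w].
In Python, from cell import env gives the robot as it stands. Calls block until the motion is done:
- env.move_pose(position, orientation): joint-space move of the TCP to a pose.
- env.servo_line(position, orientation=None, max_speed=0.15): straight line of the TCP; orientation=None keeps the orientation; max_speed is the mean speed in m/s.
- env.movej(angles): joint-space move.
- env.command_gripper(opening, force=None): finger opening in m; force is the grip in N (None keeps the last); returns when the fingers have stopped.
- env.pause(seconds).
- env.ik(position, orientation): joint angles nearest the present ones, or None.
- env.get_state(): the state.
- env.camera(name): name is "side" or "top" or "wrist"; returns a dict with "frame" (400x640x3 uint8, blue, green, red), "fx", "fy", "cx", "cy" (pixels), "pose" (4x4, takes a point from camera to world coordinates). Camera axes: x right, y down, z forward; pixel columns grow to the right and rows downward; lengths in m; the calibration is good to about 2 mm. A picture is of the moment at which its call begins. There is no depth.
A pose or a line that the arm cannot do raises env.PlanningError and nothing moves.
- env.hand_in(): hands the job in, once; it reports no verdict.
The state is a dict: "time": time; "joint_pos": joint angles; "joint_vel": joint speeds; "joint_efforts": joint torques, N m; "ee_pos": TCP position; "orientation": TCP orientation; "force": force on the tool from outside, world axes, zero at the start; "moment": the same for the moment, N m; "opening": finger opening in m.
Only numpy, scipy, OpenCV 4.12 (cv2) and the standard library are available. Lean on these libraries where they do the work, as an engineer would, in place of code of your own. Each camera call takes 0.05 s, during which the arm holds its last target.

### The job

Get the drilling jig ready for the next hole: flip the fence's raised stop fully down, then slide the 200 mm aluminium profile so that its long side lies flat against the fence along its whole length and its left end butts against the stop. Leave the profile flat on the jig's board, and do not disturb the other things around the jig.

Things in the scene. Friction and masses are not known exactly. Their poses are not given: they have to be found in the camera images.
- jig: Fixed drilling jig; place and yaw differ each time. Origin: centre of the underside of its plywood board, 300 (x) by 500 (y) by 18 mm thick; the board's top is at z = 18. x points away from the robot to the fence, y along the fence to the robot's left.
- fence_face (a point): Middle of the foot of the fence's flat front face, at (100, 0, 18) mm of the jig, same axes (x into the fence, y along it). The fence is an aluminium bar 460 mm long (y), 22 thick (x), standing 45 mm above the board, so its top is at z = 63 of the jig.
- bridge (a point): Top of the drill bush on the fixed steel bridge plate, at (70, 0, 79) mm of the jig. The plate is 50 mm wide (y = -25 to 25), lies on the fence and overhangs the board to x = 55, from z = 63 to 71 of the jig; the 40 mm high profile passes under it with 5 mm to spare.
- stop: Fixed dark steel bracket of the flip stop, 30 mm wide, on the fence near its left end; its place along the fence differs each time. Origin: centre of its underside, on the fence's top, 11 mm behind the fence's front face; axes parallel to the jig's. It reaches 24 mm above its origin and 8 to 11 mm to the front.
- stop_hinge (a point): Point on the stop arm's hinge axis, in the middle of the arm's thickness: (0, -20, 14) mm of the bracket. The axis is parallel to the fence (y). The arm is a flat steel L, 10 mm thick along y. When down: a bar from 10 mm behind the axis to 72 in front (towards the robot), 7 above to 7 below it; its foot hangs 18 to 46 in front, to 53 below the axis.
- stop_arm (a joint): Hinge angle q of the stop arm, rad: 0 = fully down (hard stop), 1.9 = thrown right back; starts about upright, 1.25 to 1.75, and stays where left (friction 0.1 N m). Push its back over towards the robot, then down. A point a in front of and h above the axis when down is a cos q - h sin q in front, a sin q + h cos q above.
- stop_tip (a point): Middle of the thickness of the stop arm, 62 mm out from the hinge axis on the bar's upper edge; this edge is the arm's back, facing away from the robot, while the arm is upright.
- stop_face (a point): Centre of the foot's flat side facing right (-y of the jig), which the profile's left end must butt against. It moves with the arm; when down it is 32 mm in front of, 34 mm below and 5 mm to the right of the hinge point.
- profile: The work: loose aluminium T-slot profile, 80 mm wide (x), 200 long (y), 40 high (z), 0.4 to 0.75 kg, flat on the board, askew up to 0.4 rad, short of the fence and right of the stop. Origin: centre of its underside; x points to the fence, y to the left. Too wide to grasp; slides when pushed with some 2 to 8 N. Slots are 8 mm wide: sides and ends push like flat faces.
- profile_left (a point): Left end of the profile's long side that faces the fence, at half height: (40, 100, 20) mm of the profile.
- profile_right (a point): Right end of the same side, at half height: (40, -100, 20) mm of the profile.
- offcut: Bystander: short aluminium profile 40 x 40 x 100 mm on the bench to the right of the jig. Origin at the centre of its underside.
- tin: Bystander: yellow tin, 74 mm across, 95 high, on the bench behind the fence. Origin at the centre of its underside.
- square: Bystander: try square, wooden stock 110 mm, blade 150 mm, lying on the bench to the left of the jig. Origin at the middle of the stock's underside.
- spanner: Bystander: steel spanner 160 mm long lying on the bench behind the fence.
Things that resemble listed ones, but are neither listed nor needed, are in the scene too. Leave any blue or yellow look-alike of the profile alone.

How it is judged:
On the way:
1. the stop is flipped fully down before the profile is brought up to it (value of joint stop_arm below 0.05 rad and y of profile_left in the frame of stop_face below -0.005 m), for 0.2 s.
At the end, for the whole second after the job is handed in: The stop arm is fully down (within 0.05 rad); the profile lies at rest flat on the board, both ends of its long side within 2 mm of the fence's face, and its left end within 2 mm of the stop's face (value of joint stop_arm below 0.05 rad and x of each of profile_left, profile_right in the frame of fence_face above -0.002 m and y of profile_left in the frame of stop_face between -0.002 and 0.002 m and z of profile in the frame of jig below 0.021 m and angle between profile's own z axis and vertical below 0.03 rad and linear speed of profile below 0.01 m/s); the robot touches nothing.
It fails at once if the offcut, tin, square or spanner is moved more than 20 mm (distance of any of offcut, tin, square, spanner from where it was at the start of the episode above 0.02 m).
It also fails if it takes over 64 s, if anything falls off the work surface, if the arm or the gripper's body presses on something with over 40 N, if the wrist force passes 120 N, or if a joint passes its speed limit or range.

## Working session

There is one attempt and no reset: what is moved stays moved. The work goes in short steps, each a Python script; the robot and the scene stay as the last script left them, time stands still between calls to the robot, and variables do not carry over. Pictures are saved under pics/ and viewed, and the job is handed in when it is done.

```bash
ls; mkdir -p pics; python3 - <<'E'
from cell import env
import cv2
for n in ("top","side","wrist"):
    c=env.camera(n); cv2.imwrite(f"pics/a_{n}.png",c["frame"]); print(n,c["fx"],c["fy"],c["cx"],c["cy"]); print(c["pose"].round(4) if hasattr(c["pose"],"round") else c["pose"])
s=env.get_state(); print(s["time"],s["ee_pos"],s["orientation"])
E
```

```text
pics
top 427.64768464145766 427.64768464145766 312.95794554880354 198.77745992911662
[[ 0.0125 -0.9913  0.1307  0.371 ]
 [-0.9997 -0.0149 -0.0179  0.0444]
 [ 0.0197 -0.1305 -0.9913  1.0829]
 [ 0.      0.      0.      1.    ]]
side 478.28191248127223 478.28191248127223 316.7829833119603 204.95763915984932
[[-0.9791 -0.1466  0.1413  0.301 ]
 [-0.2032  0.7452 -0.6351  0.9665]
 [-0.0123 -0.6505 -0.7594  1.221 ]
 [ 0.      0.      0.      1.    ]]
wrist 275.54714814196484 275.54714814196484 322.93911059424926 198.7179270470088
[[ 0.3964 -0.8725 -0.2857  0.3001]
 [-0.9181 -0.3778 -0.1201 -0.4964]
 [-0.0031  0.3099 -0.9508  0.3728]
 [ 0.      0.      0.      1.    ]]
0.15 [ 0.22730363 -0.52757881  0.23058785] [ 9.79387370e-01  2.01989450e-01 -9.37951366e-05 -7.95311883e-04]
```

View pics/a_top.png

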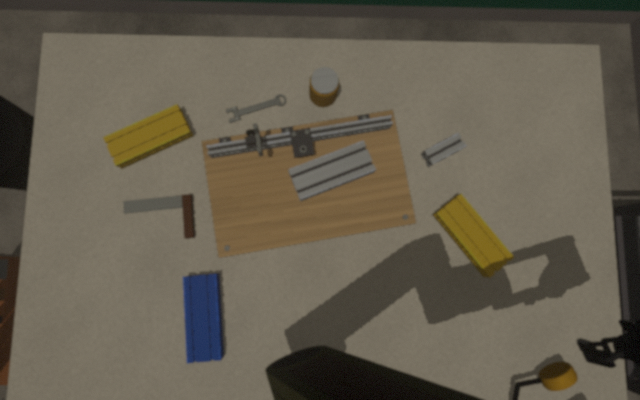

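View pics/a_side.png

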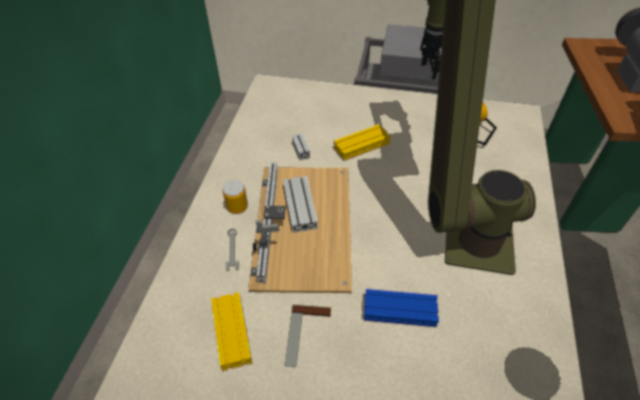

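View pics/a_wrist.png

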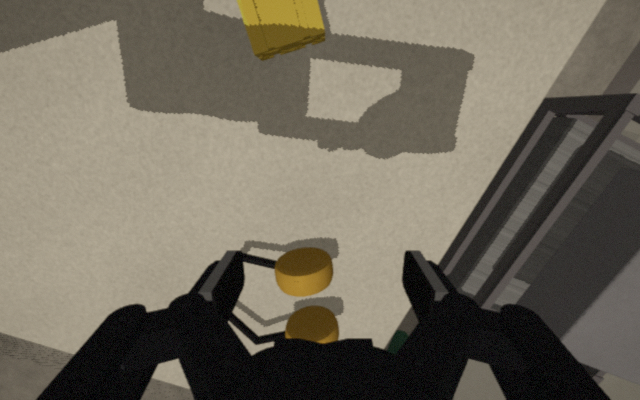

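The top view shows the board with corners near px (203,140), (392,111), (414,223), (218,257). The silver profile is at about (332,170), the bridge at (303,143) and the stop at about (258,138). The side view shows the same things. Next I'll enlarge both and measure the board.

```bash
cat > h.py <<'E'
import numpy as np, cv2
def K(c): return np.array([[c["fx"],0,c["cx"]],[0,c["fy"],c["cy"]],[0,0,1.]])
def ray(c,u,v):
    T=np.array(c["pose"]); d=T[:3,:3]@np.array([(u-c["cx"])/c["fx"],(v-c["cy"])/c["fy"],1]); return T[:3,3],d
def onz(c,u,v,z):
    o,d=ray(c,u,v); return o+d*(z-o[2])/d[2]
def proj(c,p):
    T=np.array(c["pose"]); q=T[:3,:3].T@(np.array(p)-T[:3,3]); return np.array([c["fx"]*q[0]/q[2]+c["cx"],c["fy"]*q[1]/q[2]+c["cy"]])
def tri(c1,p1,c2,p2):
    o1,d1=ray(c1,*p1);o2,d2=ray(c2,*p2); d1/=np.linalg.norm(d1);d2/=np.linalg.norm(d2)
    A=np.stack([d1,-d2],1); t=np.linalg.lstsq(A,o2-o1,rcond=None)[0]
    a=o1+t[0]*d1;b=o2+t[1]*d2; return (a+b)/2,np.linalg.norm(a-b)
E
python3 - <<'E'
from cell import env
from h import *
import pickle
cs={n:env.camera(n) for n in("top","side")}
pickle.dump(cs,open("c0.pkl","wb"))
t=cs["top"]["frame"];s=cs["side"]["frame"]
cv2.imwrite("pics/b_top.png",cv2.resize(t[95:265,195:425],None,fx=3.4,fy=3.4,interpolation=cv2.INTER_CUBIC))
cv2.imwrite("pics/b_side.png",cv2.resize(s[155:300,240:360],None,fx=4,fy=4,interpolation=cv2.INTER_CUBIC))
for n,c in cs.items():
    hsv=cv2.cvtColor(c["frame"],cv2.COLOR_BGR2HSV)
    m=cv2.inRange(hsv,(8,80,60),(22,200,255))
    if n=="top": m[:, :195]=0;m[:,430:]=0;m[:100]=0;m[270:]=0
    else: m[:160]=0;m[300:]=0;m[:,:240]=0;m[:,358:]=0
    m=cv2.morphologyEx(m,cv2.MORPH_OPEN,np.ones((3,3)))
    cv2.imwrite(f"pics/m_{n}.png",m)
    k=max(cv2.findContours(m,0,2)[0],key=cv2.contourArea)
    h=cv2.convexHull(k); q=cv2.approxPolyDP(h,6,True)[:,0]
    print(n,cv2.contourArea(h))
    for p in q: print(p,onz(c,*p,0.018).round(4))
E
```

```text
top 21819.5
[395 123] [ 0.712  -0.1842  0.018 ]
[414 223] [ 0.454  -0.2287  0.018 ]
[218 255] [0.3685 0.257  0.018 ]
[202 141] [0.6554 0.3094 0.018 ]
side 10920.5
[278 167] [ 0.6965 -0.187   0.018 ]
[347 168] [ 0.4549 -0.2289  0.018 ]
[350 292] [0.3649 0.2634 0.018 ]
[249 290] [0.6509 0.314  0.018 ]
```

View pics/b_top.png

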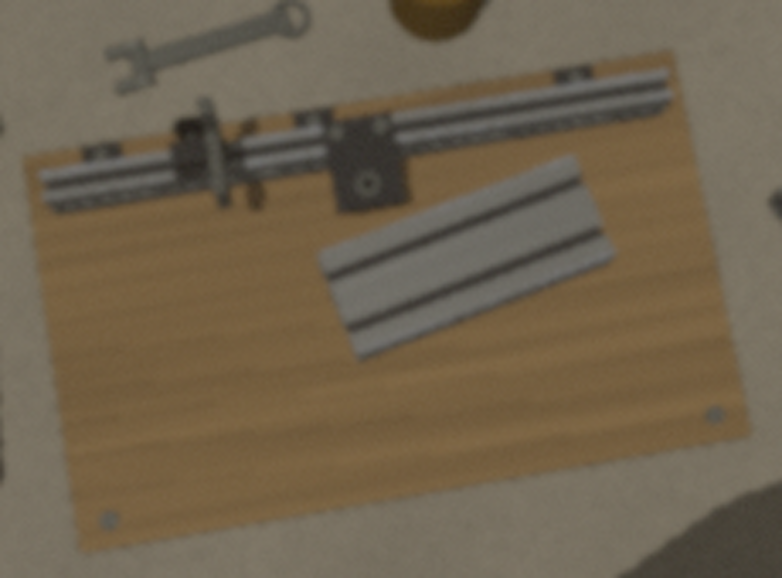

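View pics/b_side.png

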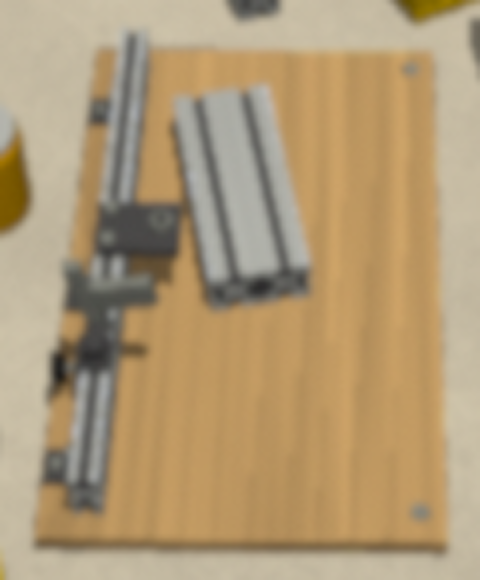

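```bash
cat >> h.py <<'E'
def q(yaw): return [float(np.cos(yaw/2)),float(np.sin(yaw/2)),0.,0.]
E
python3 - <<'E'
from cell import env
from h import *
import pickle
J=np.array([.558,.042]);yaw=.178
R=np.array([[np.cos(yaw),-np.sin(yaw)],[np.sin(yaw),np.cos(yaw)]])
cs=pickle.load(open("c0.pkl","rb"))
for i,(x,y,z) in enumerate([(-.03,-.06,.25),(-.03,.10,.25)]):
    p=J+R@[x,y]
    env.move_pose([*p,z],q(yaw)); env.pause(.2); s=env.get_state(); print(s["time"],s["ee_pos"].round(4))
    c=env.camera("wrist"); cs[f"w{i}"]=c; cv2.imwrite(f"pics/w{i}.png",c["frame"])
cs["top2"]=env.camera("top"); cv2.imwrite(f"pics/top2.png",cs["top2"]["frame"])
pickle.dump(cs,open("c0.pkl","wb"))
E
```

```text
2.5833 [ 0.5391 -0.0231  0.2499]
3.5167 [0.5113 0.1337 0.25  ]
```

View pics/w0.png

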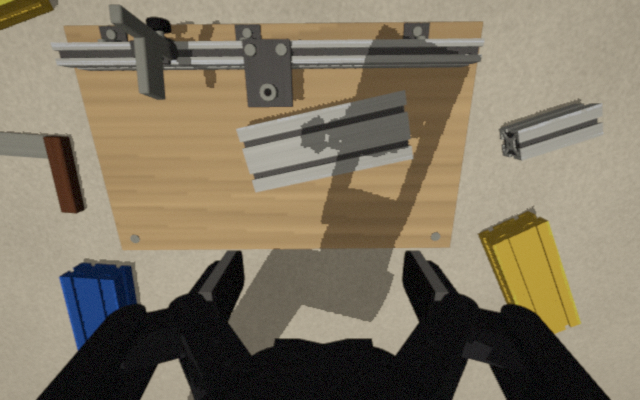

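View pics/w1.png

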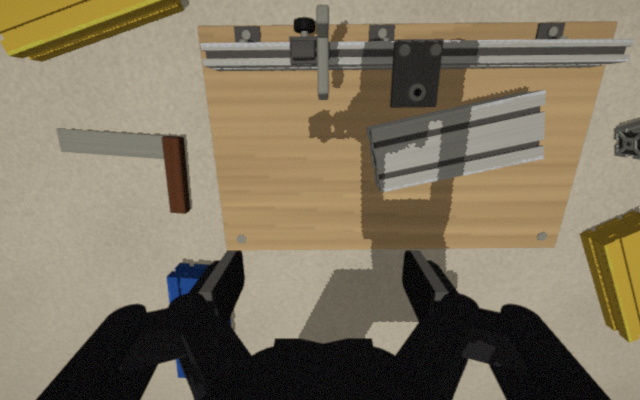

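Both wrist views show the whole jig. In w0 the bush is at (268,93), the profile's top corners are at about (238,130), (405,93), (411,154) and (256,191), and the stop arm spans about (115,8) to (155,95). In w1 the bush is at (417,92), the arm runs from (322,8) to (323,98), and the bracket is at (303,48). Enlarging both for corner picks.

```bash
python3 - <<'E'
from h import *
import pickle
cs=pickle.load(open("c0.pkl","rb"))
def crop(n,x0,y0,w,h,f,o):
    im=cs[n]["frame"][y0:y0+h,x0:x0+w]; cv2.imwrite(f"pics/{o}.png",cv2.resize(im,None,fx=f,fy=f,interpolation=cv2.INTER_CUBIC))
crop("w0",100,0,320,200,2.5,"w0a");crop("w1",195,0,190,110,4,"w1s");crop("w1",350,20,280,180,2.8,"w1p");crop("w0",50,0,180,110,4,"w0s")
E
```

```text
(no output)
```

View pics/w0a.png

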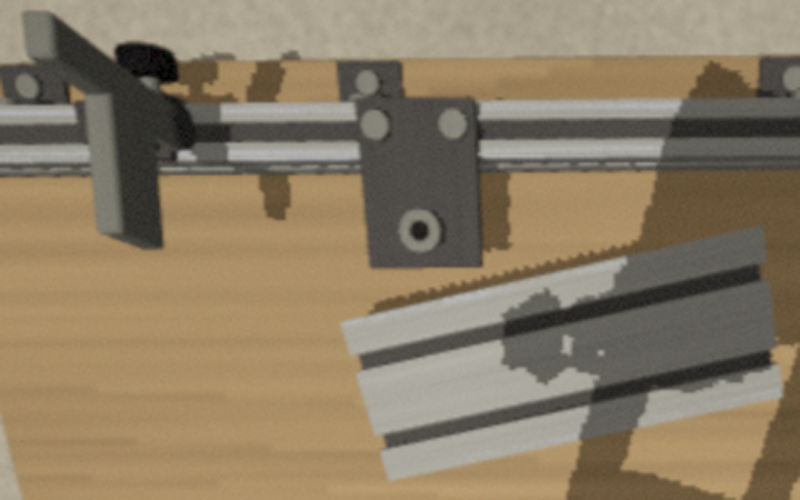

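View pics/w1p.png

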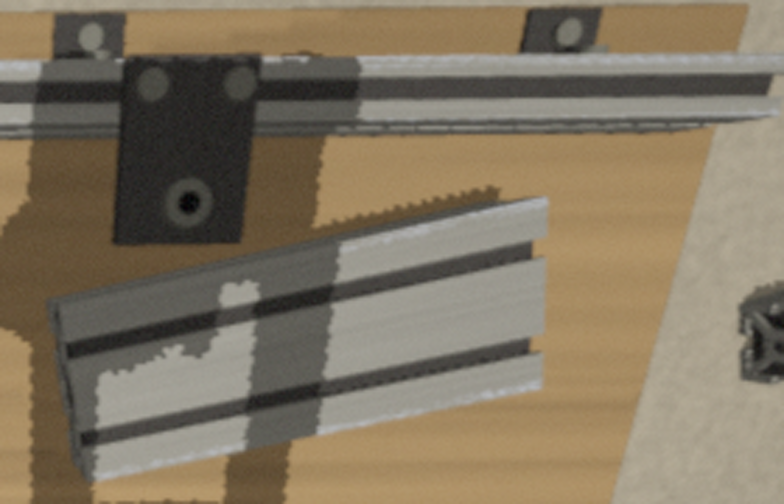

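View pics/w1s.png

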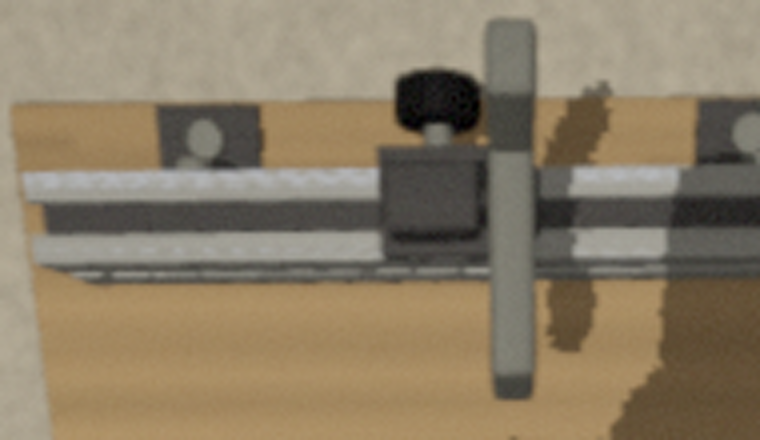

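View pics/w0s.png

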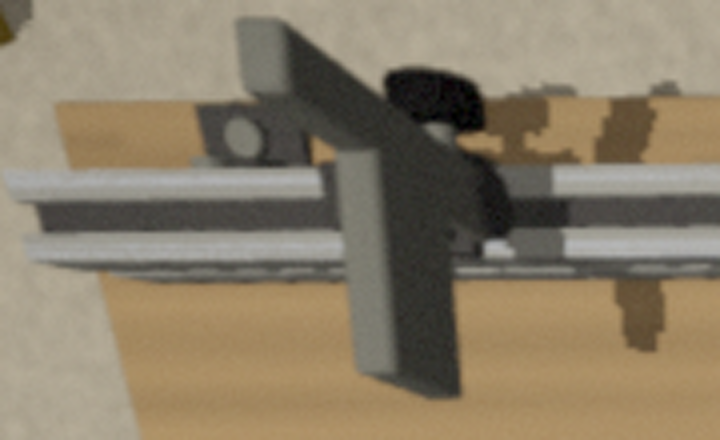

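```bash
cat > meas.py <<'E'
from h import *
import pickle
cs=pickle.load(open("c0.pkl","rb")); a,b=cs["w0"],cs["w1"]
P={}
for n,p,r in [("bush",(268,92),(417.5,92.5)),("plateFL",(248.4,106.8),(390.7,106.4)),("plateFR",(292.4,106),(435.7,106.4)),
("pFL",(237.2,129.2),(368.6,127.1)),("pFR",(405.2,90.8),(545.4,90.7)),("pRR",(412.4,158.8),(543.2,158.6)),("pRL",(255.6,192),(384.6,191.4)),
("tipBL",(109.5,4.5),(316.7,4.5)),("tipBR",(121.7,4.5),(329.2,4.5)),("tipFL",(110.7,23.2),(316.7,23.2)),("tipFR",(122.5,23.2),(329.2,23.2)),
("footEL",(139.5,92.5),(318,93.7)),("footER",(149.5,94),(328,93.7)),("footIL",(134.5,38),(317.5,37.5)),("footIR",(145.5,38),(328.7,37.5)),
("fenceL",(57,65),(204.5,65.5)),("screwL",(135,239),(241,239)),("screwR",(435,237),(541.5,237))]:
    x,e=tri(a,p,b,r); P[n]=x
    print(n,x.round(4),"gap",round(e,4))
E
python3 meas.py
```

```text
bush [0.6233 0.0516 0.0781] gap 0.0002
plateFL [0.6047 0.0737 0.0672] gap 0.0007
plateFR [0.6138 0.025  0.0693] gap 0.0002
pFL [0.5768 0.0895 0.0485] gap 0.0028
pFR [ 0.6527 -0.0974  0.0565] gap 0.0003
pRR [ 0.5794 -0.1263  0.0579] gap 0.0004
pRL [0.5067 0.0558 0.0661] gap 0.0011
tipBL [0.6632 0.1659 0.1449] gap 0.0003
tipBR [0.6647 0.1564 0.1452] gap 0.0003
tipFL [0.6501 0.1636 0.1479] gap 0.0003
tipFR [0.6516 0.154  0.1487] gap 0.0003
footEL [0.6014 0.1545 0.1293] gap 0.0007
footER [0.6023 0.1456 0.1298] gap 0.0006
footIL [0.646  0.1628 0.1213] gap 0.0007
footIR [0.6477 0.1532 0.1215] gap 0.0007
fenceL [0.6105 0.2815 0.0651] gap 0.0001
screwL [0.3842 0.2364 0.0175] gap 0.0005
screwR [ 0.4672 -0.2061  0.0179] gap 0.0001
```

The measurements agree with the given sizes:
- The bush is at z=.078 (the text gives .079).
- The board screws are at z=.018, and the plate is 50 mm wide.
- The fence's left end comes out at jig (99, 228) mm.
- The arm's centre is at jig y≈100 mm, with q≈1.74.

Now to flip the stop.

```bash
cat >> h.py <<'E'
YAW=.184; J0=np.array([.5545,.0388])
RJ=np.array([[np.cos(YAW),-np.sin(YAW)],[np.sin(YAW),np.cos(YAW)]])
def j2w(x,y,z): return [*(J0+RJ@[x,y]).tolist(),float(z)]
def w2j(p): p=np.array(p); return np.array([*(RJ.T@(p[:2]-J0)),p[2]])
E
python3 - <<'E'
from cell import env
from h import *
Q=q(YAW); Y=.091
env.move_pose(j2w(.165,Y,.24),Q)
env.command_gripper(0.0,40)
env.servo_line(j2w(.165,Y,.122),Q,.2)
s=env.get_state(); print(s["time"],w2j(s["ee_pos"]).round(4),s["force"].round(2),s["opening"])
a,h=.050,.007
for qq in [1.9,1.7,1.5,1.3,1.1,.9,.7,.5,.3,.15,.05]:
    fr=a*np.cos(qq)-h*np.sin(qq); ab=a*np.sin(qq)+h*np.cos(qq)
    env.servo_line(j2w(.111-fr+.011,Y,.077+ab),Q,.1)
    s=env.get_state(); f=s["force"]; print(qq,round(s["time"],2),w2j(s["ee_pos"]).round(4),f.round(1))
    if np.linalg.norm(f)>30: print("STOP");break
E
```

```text
5.9083 [0.1659 0.091  0.1228] [-0.91  0.22  0.84] -0.0002011884768953383
1.9 6.26 [0.1456 0.091  0.124 ] [ 0.4 -0.4 -0. ]
1.7 6.51 [0.1359 0.091  0.1265] [1.  0.4 0.3]
1.5 6.76 [0.1253 0.091  0.1275] [-0.4  0.5 -0.3]
1.3 7.01 [0.1151 0.091  0.1269] [ 0.9 -1.1  0.3]
1.1 7.26 [0.1052 0.091  0.1245] [ 0.4 -0.6 -0.9]
0.9 7.51 [0.0959 0.091  0.1202] [ 0.6  0.2 -0. ]
0.7 7.76 [0.0878 0.091  0.1143] [ 0.1  0.3 -1. ]
0.5 8.01 [0.081  0.091  0.1068] [-0.   0.3 -0.6]
0.3 8.26 [0.0759 0.091  0.0982] [-0.3 -0.1 -0.5]
0.15 8.51 [0.0733 0.091  0.0911] [ 1.2  0.6 -0.6]
0.05 8.76 [0.0721 0.091  0.0862] [-0.6 -0.6 -0. ]
```

```bash
python3 - <<'E'
from cell import env
from h import *
Q=q(YAW); Y=.091
z=.0845
while z>.076:
    env.servo_line(j2w(.072,Y,z),Q,.05); s=env.get_state(); print(round(s["time"],2),round(z,4),s["ee_pos"][2].round(4),s["force"].round(1))
    if s["force"][2]>12: break
    z-=.0015
env.servo_line(j2w(.06,Y,.13),Q,.2)
env.move_pose(j2w(-.06,.0,.25),Q);env.pause(.1)
c=env.camera("wrist");cv2.imwrite("pics/w2.png",c["frame"]);import pickle;pickle.dump(c,open("c2.pkl","wb"));print(env.get_state()["time"])
E
```

```text
9.01 0.0845 0.0844 [-0.4  0.6  0.2]
9.26 0.083 0.0839 [-1.4  0.1  5.4]
9.51 0.0815 0.0837 [-3.7  0.1 12.9]
10.85
```

View pics/w2.png

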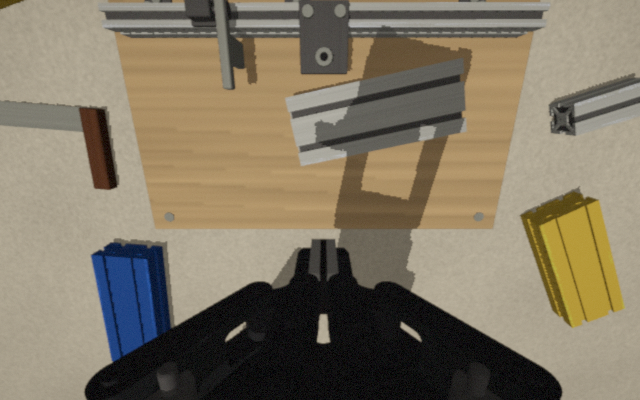

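The stop is down: the push hit a rigid limit at tip z=.0838, where .084 was expected, and w2 shows the bar lying over the board at about (228,85). Now the profile pose from rays at z=.058.

```bash
python3 - <<'E'
from h import *
import pickle
cs=pickle.load(open("c0.pkl","rb")); c2=pickle.load(open("c2.pkl","rb"))
w0=[(237.2,129.2),(405.2,90.8),(412.4,158.8),(255.6,192)]
w1=[(373,126.5),(545.4,90.7),(543.2,158.6),(384.6,191.4)]
w2=[(287,97),(463.5,58.5),(466,133),(302,165)]
for c,P in((cs["w0"],w0),(cs["w1"],w1),(c2,w2)):
    p=np.array([w2j(onz(c,*u,.058))[:2] for u in P]); 
    rect=cv2.minAreaRect((p*1000).astype(np.float32))
    print(p.round(4).tolist(),"c",p.mean(0).round(4),"L",np.linalg.norm(p[0]-p[1]).round(4),np.linalg.norm(p[3]-p[2]).round(4),"W",np.linalg.norm(p[0]-p[3]).round(4),np.linalg.norm(p[1]-p[2]).round(4),"yaw",[np.arctan2(-(d[0]),d[1]).round(3) for d in (p[0]-p[1],p[3]-p[2])])
# stop bar right edge in w2 at z .084
for u in [(233.5,88),(230,38)]: print("stop",w2j(onz(c2,*u,.084)).round(4))
for u in [(112,31),(541,31)]: print("fence",w2j(onz(c2,*u,.063)).round(4))
t=cs["top"]
print("tin",w2j(onz(t,324,78,.095)),"offcut",w2j(onz(t,442,148,.04)))
c=cv2.resize(c2["frame"][0:180,190:490],None,fx=2.6,fy=2.6,interpolation=cv2.INTER_CUBIC);cv2.imwrite("pics/w2c.png",c)
E
```

```text
[[0.0305, 0.0429], [0.0714, -0.1515], [-0.0059, -0.1669], [-0.0469, 0.0276]] c [ 0.0123 -0.062 ] L 0.1987 0.1988 W 0.0789 0.0789 yaw [np.float64(0.208), np.float64(0.208)]
[[0.0339, 0.0422], [0.0717, -0.1508], [-0.0055, -0.1668], [-0.0458, 0.0236]] c [ 0.0136 -0.0629] L 0.1966 0.1946 W 0.0818 0.0789 yaw [np.float64(0.194), np.float64(0.209)]
[[0.0319, 0.0419], [0.0714, -0.1515], [-0.0076, -0.1671], [-0.0461, 0.0267]] c [ 0.0124 -0.0625] L 0.1975 0.1976 W 0.0794 0.0806 yaw [np.float64(0.202), np.float64(0.196)]
stop [0.0396 0.0937 0.084 ]
stop [0.0853 0.0926 0.084 ]
fence [0.0961 0.2216 0.063 ]
fence [ 0.0966 -0.2257  0.063 ]
tin [ 0.23162369 -0.07897004  0.095     ] offcut [ 0.02471555 -0.3464691   0.04      ]
```

View pics/w2c.png

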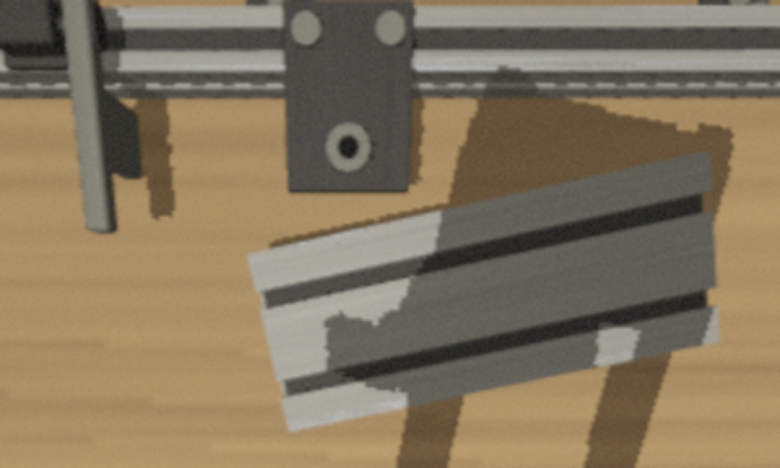

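The profile is at jig (12.5, -62.5) mm, yaw +0.20 relative to the jig, and its measured sides (199 × 79 mm) fit. I'll push its near side to the fence with the open fingers, a two-point push that aligns it.

```bash
cat >> h.py <<'E'
def fj(s): f=np.array(s["force"]); return np.array([*(RJ.T@f[:2]),f[2]])
def push(env,p0,d,n,step,Q,fmax,sp=.04):
    """step along unit d (jig xy) from p0; stop when reaction along -d > fmax"""
    for i in range(1,n+1):
        p=[p0[0]+d[0]*step*i,p0[1]+d[1]*step*i,p0[2]]
        env.servo_line(j2w(*p),Q,sp); s=env.get_state(); f=fj(s)
        print(i,round(s["time"],2),"cmd",np.round(p,4),"at",w2j(s["ee_pos"]).round(4),"f",f.round(1))
        if -(f[0]*d[0]+f[1]*d[1])>fmax: return p
    return p
E
python3 - <<'E'
from cell import env
from h import *
Q=q(YAW)
env.servo_line(j2w(-.085,-.06,.15),Q,.25)
env.command_gripper(.085)
env.servo_line(j2w(-.085,-.06,.024),Q,.15)
s=env.get_state();print(s["time"],w2j(s["ee_pos"]).round(4),fj(s).round(1),s["opening"])
for x in(-.045,-.02,-.003):
    env.servo_line(j2w(x,-.06,.024),Q,.06); s=env.get_state();print(round(s["time"],2),w2j(s["ee_pos"]).round(4),fj(s).round(1))
push(env,(-.003,-.06,.024),(1,0),12,.0015,Q,15)
c=env.camera("top");cv2.imwrite("pics/t3.png",cv2.resize(c["frame"][95:265,195:425],None,fx=3.4,fy=3.4))
c=env.camera("wrist");cv2.imwrite("pics/w3.png",c["frame"])
E
```

```text
13.25 [-0.0844 -0.0602  0.0244] [ 0.2  0.7 -0. ] 0.08521628057480608
14.07 [-0.0449 -0.06    0.0239] [ 0.4  0.3 -0.2]
14.63 [-0.0189 -0.0603  0.0241] [-0.1 -0.8 -0.2]
15.07 [-0.0018 -0.0602  0.0241] [ 0.3 -0.2 -0.4]
1 15.32 cmd [-0.0015 -0.06    0.024 ] at [-0.0013 -0.0601  0.0241] f [-0.2  0.1 -0.6]
2 15.57 cmd [ 0.    -0.06   0.024] at [-0.0004 -0.0599  0.024 ] f [-0.8 -0.1  1.6]
3 15.82 cmd [ 0.0015 -0.06    0.024 ] at [ 0.0007 -0.0599  0.0239] f [-3.4 -0.8  1.6]
4 16.07 cmd [ 0.003 -0.06   0.024] at [ 0.0032 -0.06    0.0238] f [-2.4  0.6 -0.5]
5 16.32 cmd [ 0.0045 -0.06    0.024 ] at [ 0.005  -0.06    0.0239] f [-1.3  0.3 -1.2]
6 16.57 cmd [ 0.006 -0.06   0.024] at [ 0.0064 -0.06    0.024 ] f [-2.6 -0.1 -1.2]
7 16.82 cmd [ 0.0075 -0.06    0.024 ] at [ 0.0078 -0.06    0.024 ] f [-1.4  0.5 -1. ]
8 17.07 cmd [ 0.009 -0.06   0.024] at [ 0.0092 -0.06    0.024 ] f [-1.5  0.3 -0.7]
9 17.32 cmd [ 0.0105 -0.06    0.024 ] at [ 0.0097 -0.06    0.024 ] f [-3.5 -0.9  2.9]
10 17.57 cmd [ 0.012 -0.06   0.024] at [ 0.0096 -0.0599  0.0239] f [-7.3 -1.6  4.8]
11 17.82 cmd [ 0.0135 -0.06    0.024 ] at [ 0.0096 -0.0598  0.0237] f [-11.4  -1.5   7. ]
12 18.07 cmd [ 0.015 -0.06   0.024] at [ 0.0096 -0.0597  0.0236] f [-13.1  -2.1   8.5]
```

View pics/w3.png

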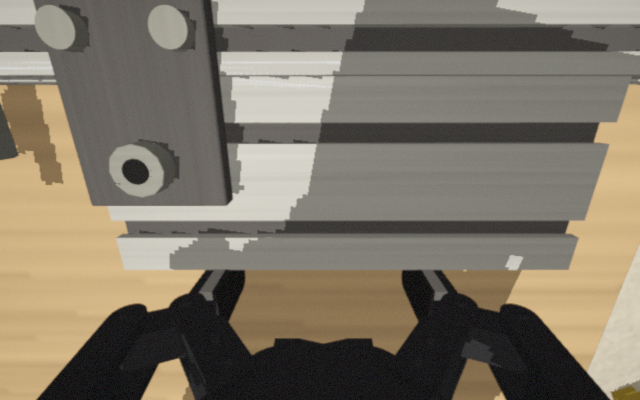

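View pics/t3.png

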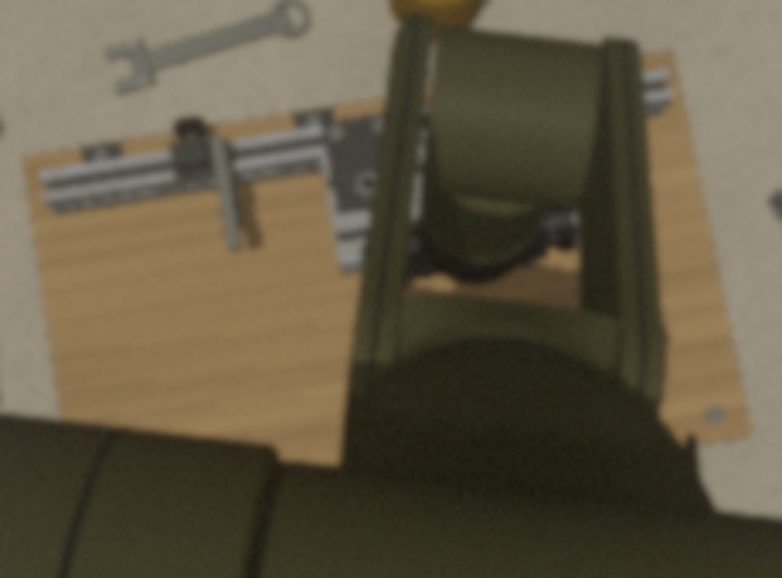

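The profile is flush against the fence: the fingers stopped rigidly at x=9.6 mm, which puts the near face at 20.6 mm where 20 was expected. In w3 the profile's top runs parallel to the fence, and its right end is near px 575. Next I'll push its right end toward the stop with the tool turned 90°.

```bash
python3 - <<'E'
from cell import env
from h import *
c=env.camera("wrist")
for u in [(575,268),(572,236),(122,269)]: print(w2j(onz(c,*u,.058)).round(4))
Q2=q(YAW+np.pi/2); Q=q(YAW)
print(env.ik(j2w(.055,-.21,.2),Q2), env.ik(j2w(.055,-.21,.2),q(YAW-np.pi/2)))
env.servo_line(j2w(-.03,-.06,.024),Q,.12)
env.servo_line(j2w(-.03,-.06,.13),Q,.25)
env.move_pose(j2w(.056,-.215,.13),Q2)
env.command_gripper(.032)
env.servo_line(j2w(.056,-.215,.028),Q2,.15)
s=env.get_state();print(s["time"],w2j(s["ee_pos"]).round(4),fj(s).round(1),s["opening"])
env.pause(.05)
c=env.camera("wrist");cv2.imwrite("pics/w4.png",c["frame"])
E
```

```text
[ 0.0216 -0.1725  0.058 ]
[ 0.0374 -0.1666  0.058 ]
[0.0205 0.0306 0.058 ]
[-3.02337800e-01  4.54932419e-01  1.34703345e+00 -4.44089210e-16
  1.33962678e+00 -4.86337800e-01] [-3.02337800e-01  4.54932419e-01  1.34703345e+00 -4.44089210e-16
  1.33962678e+00  2.65525485e+00]
22.25 [ 0.0567 -0.2154  0.0286] [-0.3  0.  -0.8] 0.03177422058469229
```

View pics/w4.png

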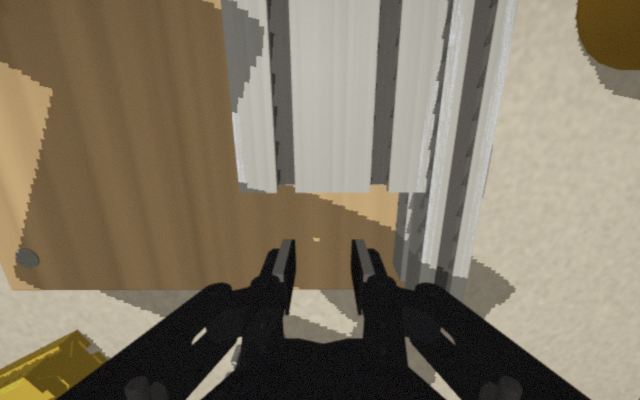

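W4 shows the fingers behind the profile's right end (edge at row ~190), centred between its near side (col ~238) and the fence side (col ~430).

```bash
python3 - <<'E'
from cell import env
from h import *
Q2=q(YAW+np.pi/2)
for y in(-.185,-.155,-.13):
    env.servo_line(j2w(.056,y,.028),Q2,.07); s=env.get_state();print(round(s["time"],2),w2j(s["ee_pos"]).round(4),fj(s).round(1))
p=push(env,(.056,-.13,.028),(0,1),16,.0015,Q2,12)
env.pause(.1)
c=env.camera("wrist");cv2.imwrite("pics/w5.png",c["frame"])
E
```

```text
22.93 [ 0.0561 -0.1845  0.0281] [ 1.3 -0.5  0.4]
23.5 [ 0.0559 -0.1541  0.0279] [-0.2 -0.4 -0. ]
24.01 [ 0.0559 -0.129   0.028 ] [ 0.1 -0.3 -0.5]
1 24.26 cmd [ 0.056  -0.1285  0.028 ] at [ 0.0559 -0.1284  0.028 ] f [-0.3 -0.8 -0.5]
2 24.51 cmd [ 0.056 -0.127  0.028] at [ 0.0561 -0.1272  0.028 ] f [ 0.2 -0.1 -0.5]
3 24.76 cmd [ 0.056  -0.1255  0.028 ] at [ 0.0561 -0.1257  0.028 ] f [-0.7 -1.1 -1.3]
4 25.01 cmd [ 0.056 -0.124  0.028] at [ 0.056  -0.1239  0.028 ] f [ 0.3 -1.5 -1.4]
5 25.26 cmd [ 0.056  -0.1225  0.028 ] at [ 0.056  -0.1223  0.028 ] f [-0.5 -1.1  0.3]
6 25.51 cmd [ 0.056 -0.121  0.028] at [ 0.056  -0.1208  0.028 ] f [-0.  -0.5 -0.2]
7 25.76 cmd [ 0.056  -0.1195  0.028 ] at [ 0.0559 -0.1193  0.028 ] f [ 1.1 -0.8 -0.9]
8 26.01 cmd [ 0.056 -0.118  0.028] at [ 0.056  -0.1178  0.028 ] f [ 0.5 -1.1 -0.4]
9 26.26 cmd [ 0.056  -0.1165  0.028 ] at [ 0.056  -0.1163  0.028 ] f [-0.  -1.  -0.3]
10 26.51 cmd [ 0.056 -0.115  0.028] at [ 0.056  -0.1154  0.028 ] f [-0.4 -3.2 -0.4]
11 26.76 cmd [ 0.056  -0.1135  0.028 ] at [ 0.0561 -0.1153  0.028 ] f [-1.1 -7.5 -1.6]
12 27.01 cmd [ 0.056 -0.112  0.028] at [ 0.0562 -0.1153  0.0281] f [ -1.  -12.   -1.7]
13 27.26 cmd [ 0.056  -0.1105  0.028 ] at [ 0.0563 -0.1153  0.0283] f [ -0.9 -16.8  -2. ]
```

View pics/w5.png

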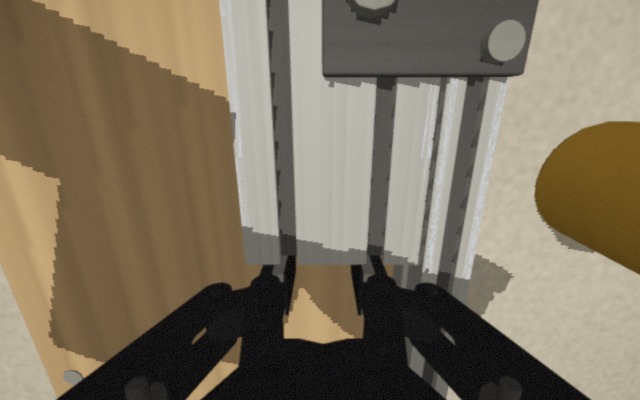

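The profile met a rigid limit with its left end computed at y=95.7 mm, and I had measured the stop face at about 95.5 mm. W5 shows the fingers on its right end and the profile parallel to the fence. I'll back off, press it once more against the fence, then look.

```bash
python3 - <<'E'
from cell import env
from h import *
import pickle
Q2=q(YAW+np.pi/2); Q=q(YAW)
env.servo_line(j2w(.056,-.15,.028),Q2,.1)
env.servo_line(j2w(.056,-.16,.14),Q2,.25)
env.move_pose(j2w(-.04,-.005,.14),Q)
env.command_gripper(.085)
env.servo_line(j2w(-.04,-.005,.024),Q,.15)
env.servo_line(j2w(.004,-.005,.024),Q,.1)
push(env,(.004,-.005,.024),(1,0),9,.0015,Q,12)
env.servo_line(j2w(-.03,-.005,.024),Q,.1)
env.servo_line(j2w(-.06,-.005,.14),Q,.25)
env.move_pose(j2w(-.05,.06,.23),Q); env.pause(.2)
c=env.camera("wrist");cv2.imwrite("pics/w6.png",c["frame"]);pickle.dump(c,open("c6.pkl","wb"));print(env.get_state()["time"])
cv2.imwrite("pics/w6c.png",cv2.resize(c["frame"][0:150,180:500],None,fx=2.5,fy=2.5,interpolation=cv2.INTER_CUBIC))
c=env.camera("side");cv2.imwrite("pics/s6.png",cv2.resize(c["frame"][155:300,240:360],None,fx=4,fy=4,interpolation=cv2.INTER_CUBIC))
E
```

```text
1 32.44 cmd [ 0.0055 -0.005   0.024 ] at [ 0.0049 -0.005   0.024 ] f [-0.2  0.8 -0.1]
2 32.69 cmd [ 0.007 -0.005  0.024] at [ 0.007 -0.005  0.024] f [-0.2  0.3 -0.3]
3 32.94 cmd [ 0.0085 -0.005   0.024 ] at [ 0.0087 -0.005   0.024 ] f [-0.1 -0.3 -0.4]
4 33.19 cmd [ 0.01  -0.005  0.024] at [ 0.0093 -0.0049  0.0239] f [-2.  -0.9  1.3]
5 33.44 cmd [ 0.0115 -0.005   0.024 ] at [ 0.0095 -0.0049  0.0237] f [-5.4  0.1  2.7]
6 33.69 cmd [ 0.013 -0.005  0.024] at [ 0.0095 -0.0048  0.0236] f [-7.2 -0.5  5.2]
7 33.94 cmd [ 0.0145 -0.005   0.024 ] at [ 0.0095 -0.0047  0.0235] f [-11.4  -1.6   7. ]
8 34.19 cmd [ 0.016 -0.005  0.024] at [ 0.0094 -0.0046  0.0233] f [-12.4  -1.3   7.9]
36.2083
```

View pics/w6c.png

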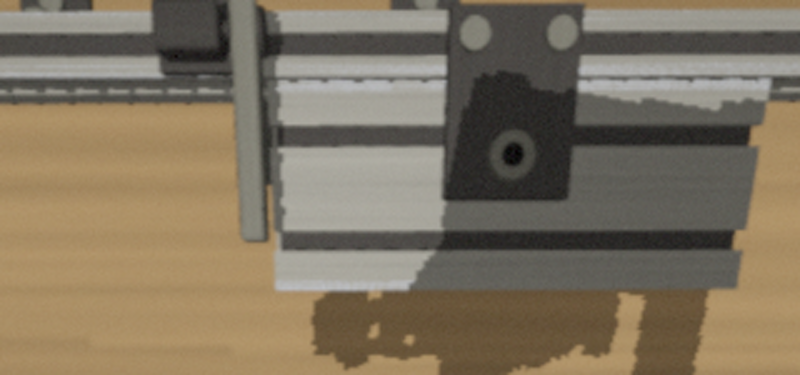

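View pics/s6.png

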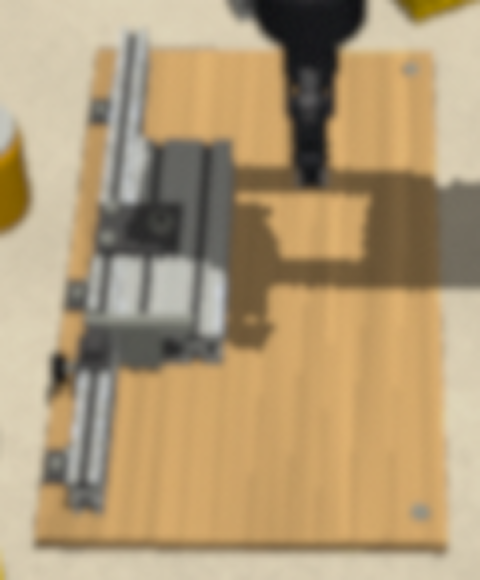

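```bash
python3 - <<'E'
from h import *
import pickle
c=pickle.load(open("c6.pkl","rb"))
g=lambda x,y,z:w2j(onz(c,180+x/2.5,y/2.5,z)).round(4)
print("bar right edge z.084",g(257,20,.084),g(268,238,.084))
print("profile near L",g(275,289,.058),"near R",g(738,288,.058),"far L",g(277,81,.058),"far R",g(771,80,.058))
print("fence front top",g(60,80,.063),g(780,80,.063))
print("foot bottom right corner?",g(270,185,.040))
E
```

```text
bar right edge z.084 [0.1124 0.0954 0.084 ] [0.0398 0.0945 0.084 ]
profile near L [0.0202 0.0955 0.058 ] near R [ 0.0206 -0.105   0.058 ] far L [0.0993 0.0917 0.058 ] far R [ 0.0996 -0.1044  0.058 ]
fence front top [0.0985 0.176  0.063 ] [ 0.0984 -0.1052  0.063 ]
foot bottom right corner? [0.0633 0.0981 0.04  ]
```

The measured end at y=95.5 mm agrees with the bar's right edge at 95.0 mm, and the near side lies at x=20.2 to 20.6 mm along its length. There's time for one gentle touch on the right end to confirm the contact by force.

```bash
python3 - <<'E'
from cell import env
from h import *
Q2=q(YAW+np.pi/2)
env.move_pose(j2w(.058,-.19,.16),Q2)
env.command_gripper(.032)
env.servo_line(j2w(.058,-.15,.028),Q2,.15)
env.servo_line(j2w(.058,-.121,.028),Q2,.08)
push(env,(.058,-.121,.028),(0,1),10,.0012,Q2,8)
env.servo_line(j2w(.058,-.15,.028),Q2,.08)
env.servo_line(j2w(.058,-.18,.16),Q2,.25)
env.move_pose(j2w(-.05,-.02,.23),q(YAW)); env.pause(.2)
c=env.camera("wrist");cv2.imwrite("pics/w7c.png",cv2.resize(c["frame"][0:150,150:470],None,fx=2.5,fy=2.5,interpolation=cv2.INTER_CUBIC))
cv2.imwrite("pics/w7.png",c["frame"]);import pickle;pickle.dump(c,open("c7.pkl","wb"))
s=env.get_state();print(s["time"],fj(s).round(1))
E
```

```text
1 40.33 cmd [ 0.058  -0.1198  0.028 ] at [ 0.0581 -0.12    0.028 ] f [ 0.5 -0.4 -0.3]
2 40.58 cmd [ 0.058  -0.1186  0.028 ] at [ 0.0579 -0.1187  0.0279] f [-0.2  0.3 -0.3]
3 40.83 cmd [ 0.058  -0.1174  0.028 ] at [ 0.058  -0.1173  0.028 ] f [-0.3  0.2 -0.5]
4 41.08 cmd [ 0.058  -0.1162  0.028 ] at [ 0.058  -0.1161  0.028 ] f [-0.1 -1.4 -0.7]
5 41.33 cmd [ 0.058 -0.115  0.028] at [ 0.0581 -0.1154  0.028 ] f [-0.6 -1.3  0.8]
6 41.58 cmd [ 0.058  -0.1138  0.028 ] at [ 0.0581 -0.1154  0.0281] f [-1.1 -5.6 -1.1]
7 41.83 cmd [ 0.058  -0.1126  0.028 ] at [ 0.0581 -0.1154  0.0281] f [-0.9 -8.7 -1.5]
44.95 [-0.1  0.4 -0.4]
```

View pics/w7c.png

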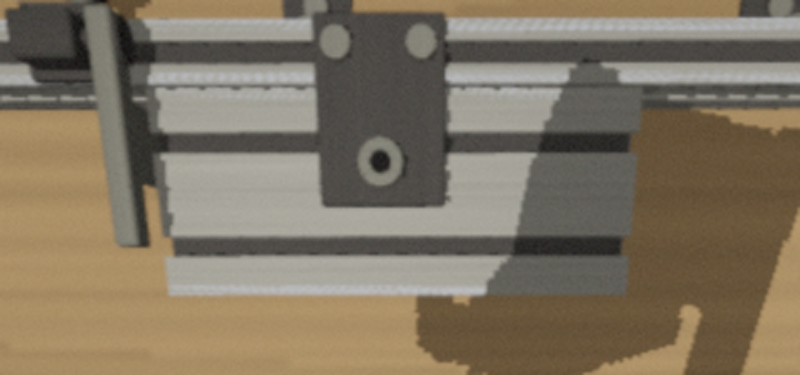

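View pics/w7.png

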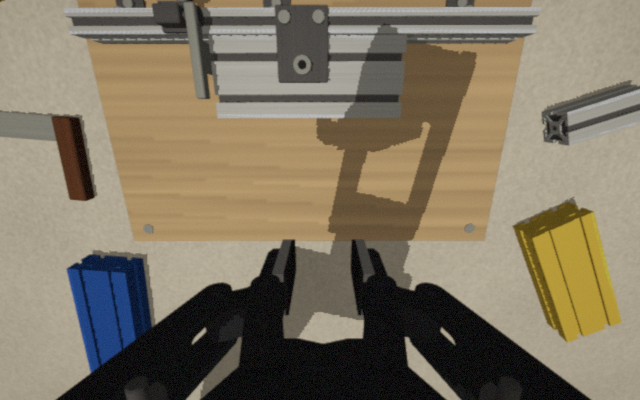

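```bash
python3 - <<'E'
from h import *
import pickle
a=pickle.load(open("c6.pkl","rb"));b=pickle.load(open("c7.pkl","rb"))
x,e=tri(a,(287.2,95.2),b,(208.8,97.2));print("bar end R",w2j(x).round(4),round(e,4))
x,e=tri(a,(275/2.5+180,289/2.5),b,(168/2.5+150,294/2.5));print("profile near L top",w2j(x).round(4),round(e,4))
x,e=tri(a,(738/2.5+180,288/2.5),b,(627/2.5+150,294/2.5));print("profile near R top",w2j(x).round(4),round(e,4))
from cell import env
env.hand_in(); print(env.get_state()["time"])
E
```

```text
bar end R [0.0403 0.0955 0.0752] 0.0001
profile near L top [0.0201 0.0953 0.0591] 0.0001
profile near R top [ 0.0204 -0.105   0.0579] 0.0004
the job is handed in; nothing more can be done
the job is handed in; nothing more can be done
```

The stop is flipped down and the profile sits against the fence with its left end on the stop. I handed the job in at about 45 s of the 64 s allowed; no verdict was reported.

**What I did**
- Pushed the raised stop arm over and down with the shut fingers, before touching the profile.
- Squared the profile against the fence with a two-point push from the open fingers.
- Slid it left into the stop, pressed it against the fence again, then touched its right end once more and withdrew.

**Last checks**
- **Stop:** the fingers met a rigid limit at 83.8 mm height, against 84 mm expected for fully down.
- **Fence:** both presses ended at the same rigid limit (9.6 and 9.5 mm). In the pictures the near side lies at x = 20.1 to 20.4 mm along its whole length, where 20 is flush.
- **Stop contact:** the end push stopped at the same place both times (within 0.1 mm). The profile's left end measures y = 95.3 mm and the stop's right side 95.5 mm.
- **Flat:** the profile's top measures 58 to 59 mm, against 58 expected.
- **Other things:** the arm stayed clear of the other objects, and those visible in the last picture look unmoved. I did not measure them individually.

**One disagreement:** the final two-view height of the bar's end came out at 75 mm. That lies between the bar's lower and upper edges (70 and 84 mm). I think I picked a rounded or lower edge, because the pushing-down limit matched fully down. I did not re-measure it before handing in.

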